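Close the washer pot, then lift only the outer lid

ROBOT

A 6-joint arm with a two-finger parallel gripper is mounted at the origin on the work surface. World frame = base frame: x ahead of the robot, y to its left, z up, the work surface at z = 0. Lengths are in mm, angles in rad, forces in N, time in s.
With the tool pointing down it reaches from about 350 to 925 mm from the base axis. Payload 6.4 kg.
Tool frame: the origin (TCP) lies at the very end of the fingers, on their centre line; the grasp point (between the pads) lies 19 mm behind it; y points along the fingers, z is the direction in which the jaws open and shut, and the axes are right-handed (so a half turn about y gives the same grasp; the last joint's range is limited). The gripper opens to 94 mm and grips with 3 to 60 N. Pads are 16 mm wide; open, the fingers measure 119 mm over their backs; the gripper's body (75 mm by 177 mm) begins 78 mm behind the grasp point.
Start: joints at [-1.315, 0.245, 1.558, -0, 1.339, -0.174], TCP at [270.854, -590.891, 165.555] pointing down, gripper open.
Joint ranges: [-3.13, 3.13], [-1.02, 2.26], [0.13, 2.54], [-0.95, 4.09], [0.21, 2.88], [-2.74, 2.74]. Speed limits (rad/s): [2.57, 2.57, 3.14, 3.14, 3.14, 3.14].

INTERFACE

Orientations are given as a unit quaternion [x, y, z, w].
In Python, from rig import ctrl, optics gives the robot as it stands.
- The arm moves only by the tool play_rows, never from a script. Its argument "motion" is a list of rows, each a list of 2 entries, a list of its own where there are three numbers: the shift along the world's x, y, z in mm, then the turn, a rotation vector about the world's x, y, z in rad. A call has 1 to 20 rows; each row is the pose to reach, as a shift and turn from the pose measured when the call began; what a row does not reach only later rows make up. A row lasts 1/12 s, in which the tool goes at most 41.7 mm and 7.16 degrees, less where a joint would pass 70% of its speed; a pose out of reach is approached as far as the arm can. A call with a gripper value outside its range is refused whole. "grip" is the closure, from 0 (fully open) to 1 (shut), set as the call begins (left out, the last holds). The fingers move at their own pace and stop on an object; "newtons" is the grip in N (left out, the last holds). Time passes only in rows, so rows that repeat a pose let the fingers close. It gives the time, the measured TCP pose, the force and the opening at its end, in the units of the state.
- ctrl.read_state(): the state, without advancing time (a new reading comes with each control period).
- optics.capture(name): name is "scene" or "top"; returns the picture (480x640x3 uint8, red, green, blue); there is no depth.
- optics.get_calibration(name): a dict with "fx", "fy", "cx", "cy" (pixels), "dist_coeffs" ([k1, k2, p1, p2, k3] as OpenCV has them; the pictures are not rectified), "world_from_camera" (4x4, takes a point from camera to world coordinates). Camera axes: x right, y down, z forward; pixel columns grow to the right and rows downward; lengths in mm; the calibration is good to about 2 mm. A picture is of the moment at which its call begins. get_calibration takes no time and is no camera call.
- ctrl.hand_in(): hands the job in, once; it reports no verdict.
The state is a dict: "t": time; "q": joint angles; "joint_vel": joint speeds; "joint_efforts": joint torques, N m; "ee_pos": TCP position; "tcp_rot": TCP orientation; "ft_force": force on the tool from outside, world axes, zero at the start; "torque": the same for the moment, N m; "opening": finger opening in mm.
Only numpy, scipy, OpenCV 4.12 (cv2) and the standard library are available. Lean on these libraries where they do the work, as an engineer would, in place of code of your own. Each camera call takes 0.05 s, during which the arm holds its last target.

TASK

Carry the nested pair of lids (black inner lid with the brass outer lid sitting on it) together to the copper washer pot, lower them until the inner lid is fully seated in the pot, and let go. Then take the brass outer lid alone by its knurled knob and lift it straight up to about 10 cm or more above where it sat, leaving the inner lid seated and undisturbed so that its seal can be checked; finish while still holding the outer lid level and still above the pot. The outer lid must not come off the inner lid before the inner lid is seated, and the other things on the desk stay where they are.

Things in the scene. Friction and masses are not known exactly. Their poses are not given: they have to be found in the camera images.
- pot: Copper pot, 58 mm outside, 60 mm tall, bore 50 mm, open at the top, with a few washers on its floor, screwed to the desk by a dark wooden disc foot (84 mm across, 5 mm thick). It cannot move, but stands elsewhere each time. Origin: centre of its underside on the desk, z up.
- pot_rim (a point): Centre of the pot's open mouth, at rim height (60 mm above the desk).
- inner_lid: Loose black metal lid, 0.1-0.2 kg, round. Going up from its underside: plug 9 mm deep, 45.6 mm across (lowest 5 mm taper to 36 mm), enters the pot; flange 64 mm across, 9 to 23 mm up, rests on the pot's rim, grip it by its side; dome 40 mm across, 10 mm high, under the outer lid. Starts on the desk. Origin: centre of the plug's underside, z up; seated, it is 9 mm below the pot's rim.
- outer_lid: Loose brass lid, 0.1 kg, round: upside-down cup, 52 mm outside, 44 inside, 16 tall, standing unfastened round the dome (2 mm play) on the black flange, which shows 6 mm all round. On top a knurled knob 20 mm across, 20 to 38 mm above the origin, on a 14 mm neck. Origin: centre of the cup's lower edge, z up; nested, 23 mm above the inner lid's origin.
- slide_valve: Bystander, loose: brass slide valve, 60 x 44 mm base, 26 mm tall, with a steel rod sticking out along +x. Origin: centre of the base's underside.
- lubricator: Bystander, loose: brass displacement lubricator, a 34 mm cylinder 67 mm tall with a 22 mm knob end on top and a short copper pipe at its side (it has no black flange under it). Origin: centre of its underside.
- shovel: Bystander, loose: black iron stoking shovel lying flat, about 220 mm long (along its x, pan at +x), 50 mm wide, 14 mm high. Origin: on the desk, near the middle of its length.
- pipe_bend: Bystander, loose: 12 mm copper steam pipe with a right-angle bend and two brass collars, lying flat, about 110 x 110 mm, 18 mm high. Origin: on the desk near the start of the bend.
- spanner: Bystander, loose: small steel spanner lying flat, 120 mm long along its x. Origin: on the desk at the middle.
- tilt_bin (a joint): Bystander: how far the small wooden scrap bin at the far side of the desk is tilted about its pivot pin, rad; 0 is level. The bin stays as it is left.
There are look-alikes about, which are no part of the job. Leave any purple or white look-alike of the outer_lid alone.

How it is judged:
By the outcome, as a careful person would: the job done as asked, in the order asked, and still so for the second after the job is handed in, while the arm keeps its last pose, push and grip.
It also fails if it takes over 53 s, if anything falls off the work surface, if the arm or the gripper's body presses on something with over 40 N, if the wrist force passes 120 N, or if a joint passes its speed limit or range.

## Working session

There is one attempt and no reset: what is moved stays moved. The work goes in short steps, Python scripts to look and compute and a tool call to move; the robot and the scene stay as the last step left them, time stands still between calls to the robot, and variables do not carry over. Pictures are saved under pics/ and viewed, and the job is handed in when it is done.

Besides the shell and the picture viewer there is one more tool, called after "Call:" as name([rows], argument=value, ...), one row to a line, values as JSON. play_rows: Moves the arm, as the interface text tells. Its arguments: {"type":"object","properties":{"motion":{"type":"array"},"grip":{"type":"number"},"newtons":{"type":"number"}},"required":["motion"]}

```bash
mkdir -p pics; ls
python3 - <<'E'
from rig import ctrl, optics
import cv2
print(ctrl.read_state())
for n in("scene","top"):
    c=optics.get_calibration(n);print(n,c)
    cv2.imwrite(f"pics/{n}0.png",cv2.cvtColor(optics.capture(n),cv2.COLOR_RGB2BGR))
E
```

```text
pics
{'t': 0.0, 'q': array([-1.31510759e+00,  2.45818518e-01,  1.55901132e+00, -5.55942209e-05,
        1.33868183e+00, -1.74124591e-01]), 'joint_vel': array([-0.00068715, -0.0009884 ,  0.00042942, -0.00080647, -0.00018561,
       -0.00163155]), 'joint_efforts': array([ 9.92196219e-04, -4.15832663e+01, -3.14599550e+01,  6.85492577e-02,
        3.33436928e-02, -1.49373523e-04]), 'ee_pos': array([ 270.65622444, -590.22280624,  164.44403805]), 'tcp_rot': array([-0.15084607,  0.69151656, -0.69016229,  0.15075253]), 'ft_force': array([-0.05565654, -0.33843107,  0.19101587]), 'torque': array([-0.007127  ,  0.06033854, -0.00491308]), 'opening': 94.20734456577718}
scene {'fx': 515.5925288190136, 'fy': 515.5925288190136, 'cx': 315.99675723527037, 'cy': 248.01219858350888, 'dist_coeffs': array([-0.10889242,  0.        ,  0.        ,  0.        ,  0.        ]), 'world_from_camera': array([[-6.21556621e-02,  8.17707901e-01, -5.72267825e-01,
         1.21072964e+03],
       [ 9.98064967e-01,  5.19177864e-02, -3.42179027e-02,
         4.17220826e+01],
       [ 1.73062930e-03, -5.73287304e-01, -8.19352593e-01,
         9.86923995e+02],
       [ 0.00000000e+00,  0.00000000e+00,  0.00000000e+00,
         1.00000000e+00]])}
top {'fx': 589.7804858141612, 'fy': 589.7804858141612, 'cx': 320.4265195084289, 'cy': 243.8552245948453, 'dist_coeffs': array([0.06043902, 0.        , 0.        , 0.        , 0.        ]), 'world_from_camera': array([[-1.39906883e-02, -9.95793458e-01,  9.05519178e-02,
         4.67343043e+02],
       [-9.99878421e-01,  1.45564509e-02,  5.59050832e-03,
        -1.91030399e+01],
       [-6.88510616e-03, -9.04626935e-02, -9.95876045e-01,
         1.54672692e+03],
       [ 0.00000000e+00,  0.00000000e+00,  0.00000000e+00,
         1.00000000e+00]])}
```

View pics/scene0.png

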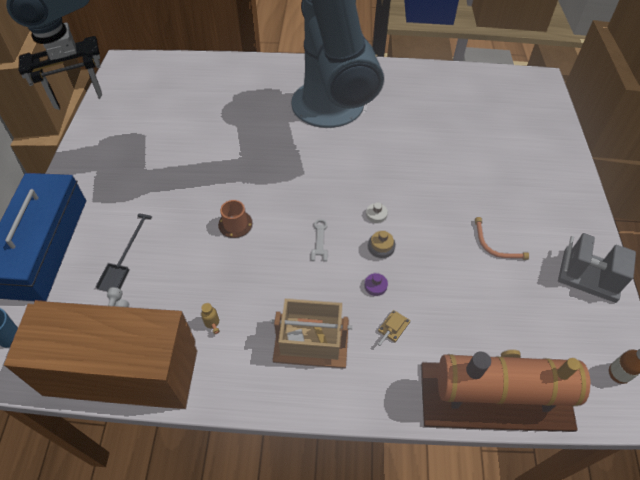

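View pics/top0.png

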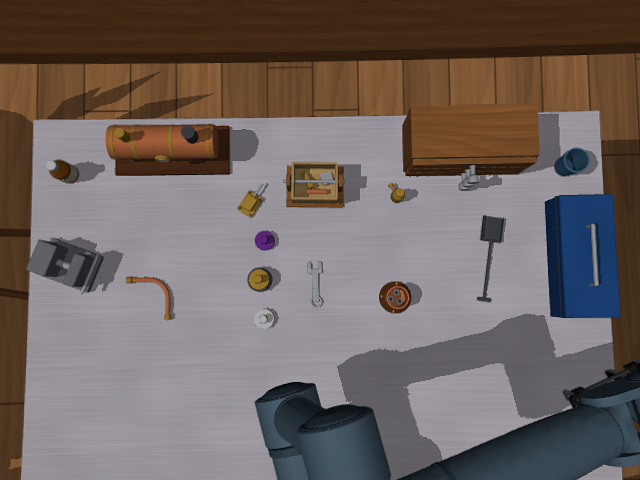

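Nested pair candidates: brass on a black base at scene (382,243)/top (260,279); purple at scene (376,284); white at (377,212); lubricator (tall, no flange) at (210,316). Brass on a black flange fits. I'll confirm with an enlarged crop.

Run:
```python
import cv2, numpy as np
s=cv2.imread("pics/scene0.png");t=cv2.imread("pics/top0.png")
a=cv2.resize(s[190:310,330:430],None,fx=4,fy=4,interpolation=cv2.INTER_CUBIC)
b=cv2.resize(t[220:340,220:310],None,fx=4,fy=4,interpolation=cv2.INTER_CUBIC)
cv2.imwrite("pics/crop1.png",np.hstack([a,b]))
a=cv2.resize(s[190:250,200:270],None,fx=5.5,fy=5.5,interpolation=cv2.INTER_CUBIC)
b=cv2.resize(t[270:330,360:430],None,fx=5.5,fy=5.5,interpolation=cv2.INTER_CUBIC)
cv2.imwrite("pics/crop2.png",np.hstack([a,b]))
```

```text
(no output)
```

View pics/crop1.png

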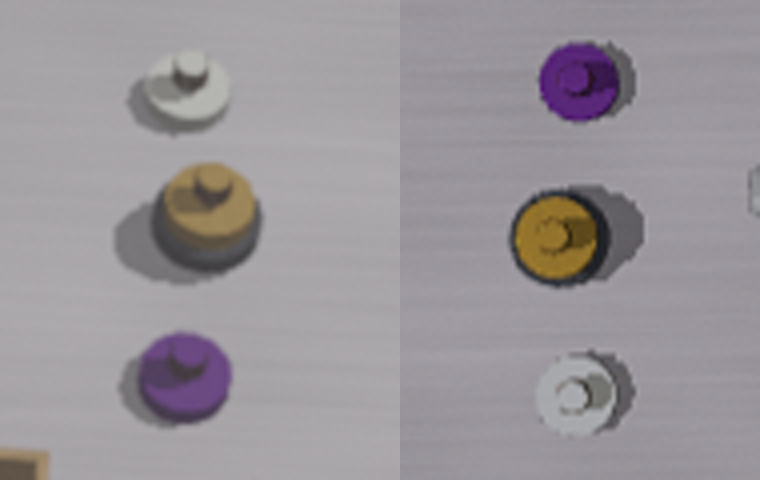

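View pics/crop2.png

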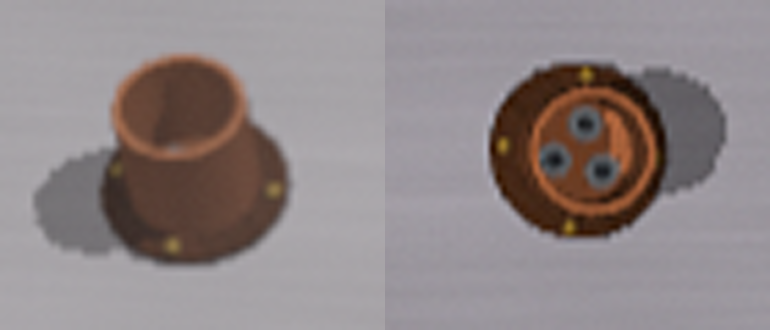

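Confirmed: brass on a black flange at scene ~(382,243), top ~(260,279). Now I'll measure positions by silhouette fitting.

```bash
cat > meas.py <<'E'
import cv2, numpy as np
from scipy.optimize import minimize
from rig import optics
SS=6
def proj(n,P):
    c=optics.get_calibration(n);T=np.linalg.inv(c["world_from_camera"])
    K=np.array([[c["fx"],0,c["cx"]],[0,c["fy"],c["cy"]],[0,0,1]])
    rv,_=cv2.Rodrigues(T[:3,:3])
    return cv2.projectPoints(np.asarray(P,float).reshape(-1,1,3),rv,T[:3,3],K,np.asarray(c["dist_coeffs"]))[0].reshape(-1,2)
A=np.linspace(0,2*np.pi,40,endpoint=False)
def sil(n,x,y,parts,box,zo=0):
    x0,y0,x1,y1=box
    m=np.zeros(((y1-y0)*SS,(x1-x0)*SS),np.uint8)
    for r,z0,z1 in parts:
        P=[[x+r*np.cos(a),y+r*np.sin(a),z+zo] for a in A for z in(z0,z1)]
        p=(proj(n,P)-[x0,y0]+0.5)*SS-0.5
        h=cv2.convexHull(p.astype(np.float32))
        cv2.fillPoly(m,[np.round(h*16).astype(np.int32)],255,shift=4)
    return cv2.resize(m,(x1-x0,y1-y0),interpolation=cv2.INTER_AREA)/255.
def fit(masks,parts,x,y,zo=0,fitz=False):
    def cost(v):
        return sum(np.abs(sil(n,v[0],v[1],parts,b,v[2] if fitz else zo)-m).sum() for n,(m,b) in masks.items())
    v0=[x,y]+([zo] if fitz else [])
    s=np.vstack([v0]+[np.array(v0)+12*np.eye(len(v0))[i] for i in range(len(v0))])
    r=minimize(cost,v0,method="Nelder-Mead",options=dict(initial_simplex=s,xatol=.05,fatol=.05))
    return r.x.round(1),round(r.fun,1)
def ray(n,u,v,z):
    c=optics.get_calibration(n);K=np.array([[c["fx"],0,c["cx"]],[0,c["fy"],c["cy"]],[0,0,1]])
    p=cv2.undistortPoints(np.array([[[u,v]]],float),K,np.asarray(c["dist_coeffs"])).ravel()
    W=c["world_from_camera"];d=W[:3,:3]@[p[0],p[1],1];o=W[:3,3]
    return o+d*(z-o[2])/d[2]
def satmask(img,box,smin,largest=True,hue=None):
    x0,y0,x1,y1=box;h=cv2.cvtColor(img[y0:y1,x0:x1],cv2.COLOR_BGR2HSV)
    m=(h[...,1]>smin)
    if hue:m&=(h[...,0]>=hue[0])&(h[...,0]<=hue[1])
    k,l,st,_=cv2.connectedComponentsWithStats(m.astype(np.uint8),connectivity=4)
    return (l==1+np.argmax(st[1:,4])).astype(float)
CUP=[(26,23,39),(7,39,43),(10,43,61)]
POT=[(42,0,5),(29,0,60)]
E
python3 - <<'E'
from meas import *
I={n:cv2.imread(f"pics/{n}0.png") for n in("scene","top")}
def go(lbl,boxes,smin,parts,z,hue=None):
    M={n:(satmask(I[n],b,smin,hue=hue),b) for n,b in boxes.items()}
    for n,(m,b) in M.items():
        cy,cx=np.argwhere(m>0).mean(0);g=ray(n,cx+b[0],cy+b[1],z);print(lbl,n,m.sum(),g.round(1),fit({n:M[n]},parts,g[0],g[1]))
    print(lbl,"both",fit(M,parts,g[0],g[1]))
go("lid",{"scene":(355,222,412,268),"top":(240,258,285,300)},90,CUP,40)
go("pot",{"scene":(200,190,270,250),"top":(365,268,430,328)},70,POT,20)
def dk(lbl,boxes,parts,z):
    M={}
    for n,b in boxes.items():
        x0,y0,x1,y1=b;c=I[n][y0:y1,x0:x1].astype(int)
        m=(c.max(2)<75)|(satmask(I[n],b,90)>0)
        M[n]=(m.astype(float),b);g=ray(n,(x0+x1)/2,(y0+y1)/2,20);print(lbl,n,fit({n:M[n]},parts,g[0],g[1]))
    print(fit(M,parts,g[0],g[1]))
dk("pair",{"scene":(355,222,412,275),"top":(240,258,285,300)},CUP+[(32,9,23)],20)
for nm,u,v,z in(("purple",376,284,10),("white",377,212,10),("spanner",320,240,5),("bin",312,330,20)):print(nm,ray("scene",u,v,z).round())
E
```

```text
lid scene 226.0 [517.9 152.5  40. ] (array([505.4, 151.9]), np.float64(197.4))
lid top 339.0 [516.6 148.2  40. ] (array([516.8, 148.8]), np.float64(18.8))
lid both (array([516.5, 149.1]), np.float64(224.6))
pot scene 925.0 [ 463.2 -199.3   20. ] (array([ 461.4, -200.2]), np.float64(121.0))
pot top 702.0 [ 466.3 -199.7   20. ] (array([ 466.5, -201.7]), np.float64(136.0))
pot both (array([ 465.2, -200.7]), np.float64(280.2))
pair scene (array([515.1, 153.2]), np.float64(320.7))
pair top (array([516.6, 147.5]), np.float64(47.0))
(array([515.9, 147.9]), np.float64(375.5))
purple [617. 139.  10.]
white [412. 143.  10.]
spanner [501.   9.   5.]
bin [742.   6.  20.]
```

Run:
```python
from meas import *
I={n:cv2.imread(f"pics/{n}0.png") for n in("scene","top")}
for lbl,boxes,parts,g,ths in(("lid",{"scene":(355,222,412,268),"top":(240,258,285,300)},CUP,(516,149),(50,65,80,100)),("pot",{"scene":(200,190,270,250),"top":(365,268,430,328)},POT,(465,-200),(40,55,70))):
  for th in ths:
    M={n:(satmask(I[n],b,th,hue=(3,30)),b) for n,b in boxes.items()}
    print(lbl,th,[(n,M[n][0].sum(),fit({n:M[n]},parts,*g)) for n in M],fit(M,parts,*g))
def ov(n,b,items,k):
    x0,y0,x1,y1=b;im=cv2.resize(I[n][y0:y1,x0:x1],None,fx=k,fy=k,interpolation=cv2.INTER_CUBIC)
    for x,y,r,z,c in items:
        p=(proj(n,[[x+r*np.cos(a),y+r*np.sin(a),z] for a in A])-[x0,y0]+.5)*k
        cv2.polylines(im,[p.round().astype(int)],True,c,1)
    return im
L=[(516.5,149,26,39,(0,255,0)),(516.5,149,10,61,(255,255,0)),(516.5,149,32,23,(0,0,255)),(516.5,149,32,9,(0,0,255))]
P=[(465,-200.7,29,60,(0,255,0)),(465,-200.7,25,60,(0,255,0)),(465,-200.7,42,5,(0,0,255)),(465,-200.7,42,0,(0,0,255))]
r1=np.hstack([ov("scene",(355,220,412,275),L,5),ov("top",(235,252,285,307),L,5)])
r2=np.hstack([ov("scene",(203,190,263,245),P,5),ov("top",(368,270,428,325),P,5)])
w=max(r1.shape[1],r2.shape[1])
o=np.vstack([cv2.copyMakeBorder(r,0,0,0,w-r.shape[1],0) for r in(r1,r2)])
cv2.imwrite("pics/ov1.png",o);print(o.shape)
```

```text
lid 50 [('scene', np.float64(369.0), (array([514.4, 151. ]), np.float64(60.3))), ('top', np.float64(356.0), (array([516.9, 149. ]), np.float64(21.1)))] (array([516. , 150.2]), np.float64(97.9))Traceback (most recent call last):
  File "<stdin>", line 6, in <module>
  File "meas.py", line 25, in fit
    r=minimize(cost,v0,method="Nelder-Mead",options=dict(initial_simplex=s,xatol=.05,fatol=.05))
    res = _minimize_neldermead(fun, x0, args, callback, bounds=bounds,
                               **options)
    fxc = func(xc)
    fx = function(np.copy(x), *(wrapper_args + args))
  File "meas.py", line 22, in cost
    return sum(np.abs(sil(n,v[0],v[1],parts,b,v[2] if fitz else zo)-m).sum() for n,(m,b) in masks.items())
  File "meas.py", line 22, in <genexpr>
    return sum(np.abs(sil(n,v[0],v[1],parts,b,v[2] if fitz else zo)-m).sum() for n,(m,b) in masks.items())
                      ~~~^^^^^^^^^^^^^^^^^^^^^^^^^^^^^^^^^^^^^^^^^^
  File "meas.py", line 16, in sil
    p=(proj(n,P)-[x0,y0]+0.5)*SS-0.5
       ~~~~^^^^^
  File "meas.py", line 6, in proj
    c=optics.get_calibration(n);T=np.linalg.inv(c["world_from_camera"])
ValueError: time passes only in moves, steps and waits
```

```bash
python3 - <<'E'
import pickle
from rig import optics
pickle.dump({n:optics.get_calibration(n) for n in("scene","top")},open("cal.pkl","wb"))
s=open("meas.py").read().replace("from rig import optics\n","import pickle\nCAL=pickle.load(open('cal.pkl','rb'))\n").replace("optics.get_calibration(n)","CAL[n]")
s+='''
def ov(img,n,b,items,k):
    x0,y0,x1,y1=b;im=cv2.resize(img[y0:y1,x0:x1],None,fx=k,fy=k,interpolation=cv2.INTER_CUBIC)
    for x,y,r,z,c in items:
        p=(proj(n,[[x+r*np.cos(a),y+r*np.sin(a),z] for a in A])-[x0,y0]+.5)*k
        cv2.polylines(im,[p.round().astype(int)],True,c,1)
    return im
'''
open("meas.py","w").write(s)
E
python3 - <<'E'
from meas import *
I={n:cv2.imread(f"pics/{n}0.png") for n in("scene","top")}
for lbl,boxes,parts,g,ths in(("lid",{"scene":(355,222,412,268),"top":(240,258,285,300)},CUP,(516,149),(50,70)),("pot",{"scene":(200,190,270,250),"top":(365,268,430,328)},POT,(465,-200),(30,40,55,70))):
  for th in ths:
    M={n:(satmask(I[n],b,th,hue=(0,30)),b) for n,b in boxes.items()}
    print(lbl,th,[(n,M[n][0].sum(),fit({n:M[n]},parts,*g)) for n in M],fit(M,parts,*g))
L=[(516.5,149,26,39,(0,255,0)),(516.5,149,10,61,(255,255,0)),(516.5,149,32,23,(0,0,255)),(516.5,149,32,9,(0,0,255))]
P=[(465,-200.7,29,60,(0,255,0)),(465,-200.7,25,60,(0,255,0)),(465,-200.7,42,5,(0,0,255)),(465,-200.7,42,0,(0,0,255))]
r1=np.hstack([ov(I["scene"],"scene",(355,220,412,275),L,5),ov(I["top"],"top",(235,252,285,307),L,5)])
r2=np.hstack([ov(I["scene"],"scene",(203,190,263,245),P,5),ov(I["top"],"top",(368,270,428,325),P,5)])
w=max(r1.shape[1],r2.shape[1])
o=np.vstack([cv2.copyMakeBorder(r,0,0,0,w-r.shape[1],0) for r in(r1,r2)])
cv2.imwrite("pics/ov1.png",o);print(o.shape)
E
```

```text
lid 50 [('scene', np.float64(369.0), (array([514.4, 151. ]), np.float64(60.3))), ('top', np.float64(356.0), (array([516.9, 149. ]), np.float64(21.1)))] (array([516. , 150.2]), np.float64(97.9))
lid 70 [('scene', np.float64(309.0), (array([513.8, 150.7]), np.float64(117.5))), ('top', np.float64(348.0), (array([516.9, 148.9]), np.float64(17.8)))] (array([516.3, 149.8]), np.float64(149.2))
pot 30 [('scene', np.float64(991.0), (array([ 462.9, -199.5]), np.float64(59.6))), ('top', np.float64(735.0), (array([ 466.5, -201.5]), np.float64(105.7)))] (array([ 465.1, -200.5]), np.float64(209.8))
pot 40 [('scene', np.float64(975.0), (array([ 462.4, -199.6]), np.float64(73.5))), ('top', np.float64(724.0), (array([ 466.4, -201.5]), np.float64(116.0)))] (array([ 464.8, -200.6]), np.float64(227.1))
pot 55 [('scene', np.float64(951.0), (array([ 461.9, -200.1]), np.float64(96.0))), ('top', np.float64(712.0), (array([ 466. , -201.4]), np.float64(126.8)))] (array([ 464.9, -200.6]), np.float64(250.6))
pot 70 [('scene', np.float64(925.0), (array([ 460.9, -200.7]), np.float64(121.0))), ('top', np.float64(702.0), (array([ 466.4, -201.7]), np.float64(135.5)))] (array([ 465., -201.]), np.float64(280.2))
(550, 600, 3)
```

View pics/ov1.png

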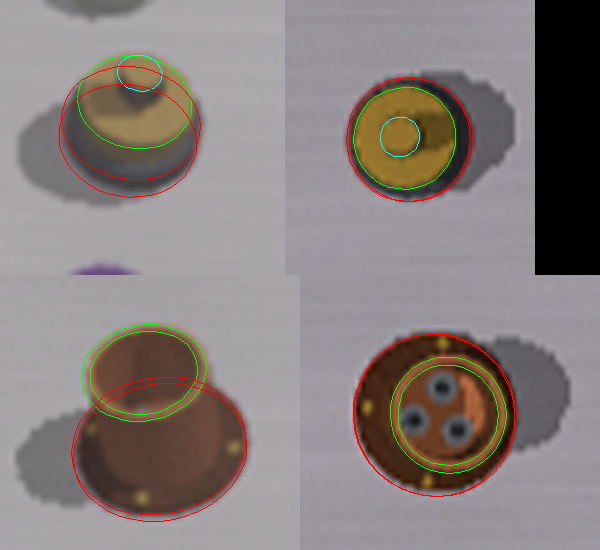

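The overlays agree. Both cameras give a lid→pot shift of about (-51,-350.5), and the absolute position is good to ~2 mm. Next, orientation and the first move.

Run:
```python
from rig import ctrl
import numpy as np
from scipy.spatial.transform import Rotation as R
s=ctrl.read_state();r=R.from_quat(s["tcp_rot"]);print(s["t"],s["ee_pos"].round(1),r.as_matrix().round(4).tolist())
for jz in([0,1,0],[0,-1,0]):
    y=np.array([0,0,-1.]);z=np.array(jz,float);x=np.cross(y,z)
    g=R.from_matrix(np.c_[x,y,z]);print(jz,(g*r.inv()).as_rotvec().round(4))
print(np.array([516,149.5,150])-s["ee_pos"])
```

```text
0.1 [ 270.7 -590.3  164.6] [[-0.9091, -0.0004, 0.4166], [-0.4166, 0.0016, -0.9091], [-0.0003, -1.0, -0.0016]]
[0, 1, 0] [ 1.0000e-04 -2.3000e-03  2.7118e+00]
[0, -1, 0] [-1.700e-03 -1.000e-04 -4.298e-01]
[245.3211507  739.81836356 -14.59438284]
```

Call:
play_rows([
  [[40,120,0],[0,0,-0.07]],
  [[120,370,0],[-0.001,0,-0.2]],
  [[245,740,-15],[-0.0017,0,-0.43]],
  [[245,740,-15],[-0.0017,0,-0.43]],
  [[245,740,-15],[-0.0017,0,-0.43]],
  [[245,740,-15],[-0.0017,0,-0.43]],
  [[245,740,-15],[-0.0017,0,-0.43]],
  [[245,740,-15],[-0.0017,0,-0.43]],
  [[245,740,-15],[-0.0017,0,-0.43]],
  [[245,740,-15],[-0.0017,0,-0.43]],
  [[245,740,-15],[-0.0017,0,-0.43]],
  [[245,740,-15],[-0.0017,0,-0.43]],
  [[245,740,-15],[-0.0017,0,-0.43]],
  [[245,740,-15],[-0.0017,0,-0.43]],
  [[245,740,-15],[-0.0017,0,-0.43]],
  [[245,740,-15],[-0.0017,0,-0.43]],
  [[245,740,-15],[-0.0017,0,-0.43]],
  [[245,740,-15],[-0.0017,0,-0.43]],
  [[245,740,-15],[-0.0017,0,-0.43]],
  [[245,740,-15],[-0.0017,0,-0.43]],
], grip=0, newtons=30)

```text
t: 1.77
ee_pos: [515.9, 154.1, 149.0]
tcp_rot: [-0.002, 0.708, -0.707, 0.002]
ft_force: [0.4, 0.4, -0.4]
opening: 94.1
```

Run:
```python
from rig import ctrl,optics
from scipy.spatial.transform import Rotation as R
import cv2
cv2.imwrite("pics/scene1.png",cv2.cvtColor(optics.capture("scene"),cv2.COLOR_RGB2BGR)[120:360,240:520])
cv2.imwrite("pics/scene1.png",cv2.resize(cv2.imread("pics/scene1.png"),None,fx=2.5,fy=2.5))
s=ctrl.read_state();print(s["t"],s["ee_pos"],s["joint_vel"].round(3),R.from_quat(s["tcp_rot"]).as_matrix().round(4))
```

```text
1.8167 [515.40597913 151.88097896 148.89275882] [-0.059 -0.031  0.033 -0.015  0.007 -0.016] [[-1.0e+00 -1.4e-03  4.0e-03]
 [-4.0e-03 -1.0e-04 -1.0e+00]
 [ 1.4e-03 -1.0e+00  0.0e+00]]
```

View pics/scene1.png

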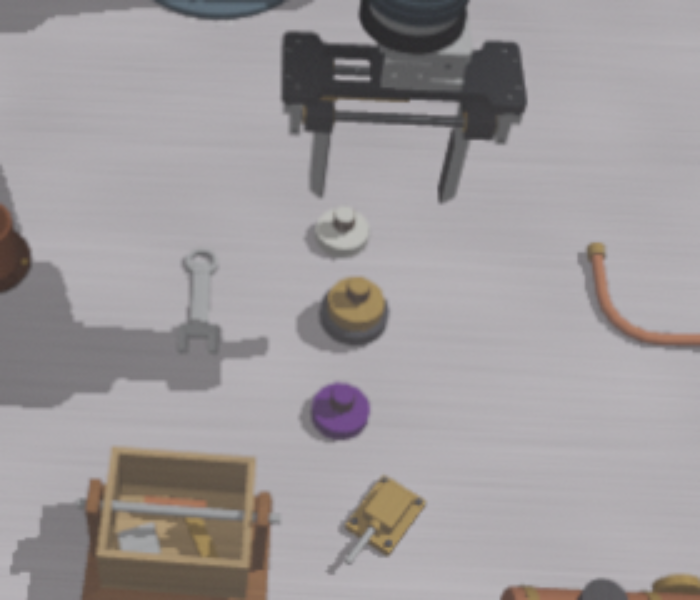

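Call:
play_rows([
  [[0.8,-1,-30],[-0.001,0,0.004]],
  [[0.8,-1.5,-60],[-0.001,0,0.004]],
  [[0.8,-1.5,-90],[-0.001,0,0.004]],
  [[0.8,-1.5,-115],[-0.001,0,0.004]],
  [[0.8,-1.5,-130],[-0.001,0,0.004]],
  [[0.8,-1.5,-136],[-0.001,0,0.004]],
  [[0.8,-1.5,-136],[-0.001,0,0.004]],
  [[0.8,-1.5,-136],[-0.001,0,0.004]],
  [[0.8,-1.5,-136],[-0.001,0,0.004]],
  [[0.8,-1.5,-136],[-0.001,0,0.004]],
])

```text
t: 2.65
ee_pos: [517.5, 150.3, 14.5]
tcp_rot: [0.002, -0.707, 0.707, -0.003]
ft_force: [0.4, -0.4, 0.3]
opening: 94.0
```

Run:
```python
from rig import ctrl,optics
from meas import *
im=cv2.cvtColor(optics.capture("scene"),cv2.COLOR_RGB2BGR)
s=ctrl.read_state();print(s["ee_pos"].round(2),s["q"].round(3),s["joint_vel"].round(3))
e=s["ee_pos"];
im2=ov(im,"scene",(340,180,430,280),[(e[0],e[1],3,e[2],(0,0,255)),(e[0],e[1]+47,2,e[2],(0,255,0)),(e[0],e[1]-47,2,e[2],(0,255,0))],6)
cv2.imwrite("pics/s2.png",im2)
```

```text
[517.35 150.4   14.32] [ 7.300e-02  1.800e-01  1.938e+00 -1.000e-03  1.023e+00  1.636e+00] [ 0.001  0.004  0.006  0.001 -0.002  0.001]
```

View pics/s2.png

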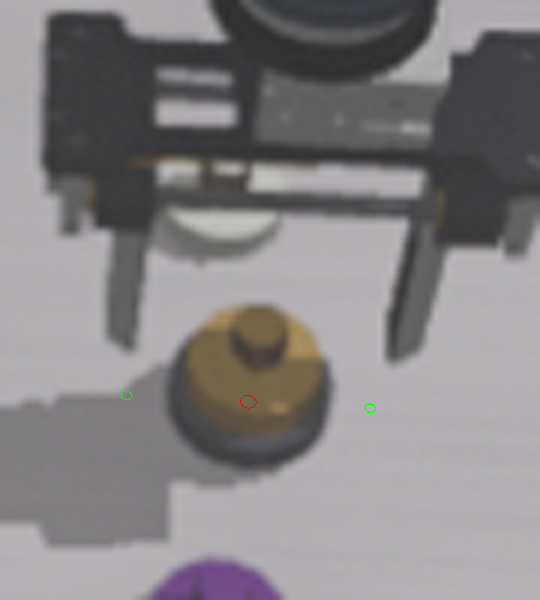

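Run:
```python
from rig import ctrl,optics
from meas import *
im=cv2.cvtColor(optics.capture("top"),cv2.COLOR_RGB2BGR)
cv2.imwrite("pics/top2.png",im)
s=ctrl.read_state();print(s["ee_pos"].round(2))
e=s["ee_pos"];
im2=ov(im,"top",(210,220,310,320),[(e[0],e[1],3,e[2],(0,0,255)),(e[0],e[1]+47,2,e[2],(0,255,0)),(e[0],e[1]-47,2,e[2],(0,255,0))],6)
cv2.imwrite("pics/t2.png",im2)
e=np.array([515.4,151.9,148.9]);print(proj("scene",[e,e+[0,47,0],e-[0,47,0]]).round(1))
```

```text
[517.14 150.41  14.08]
[[388.2 208.8]
 [410.5 210. ]
 [365.8 207.7]]
```

View pics/t2.png

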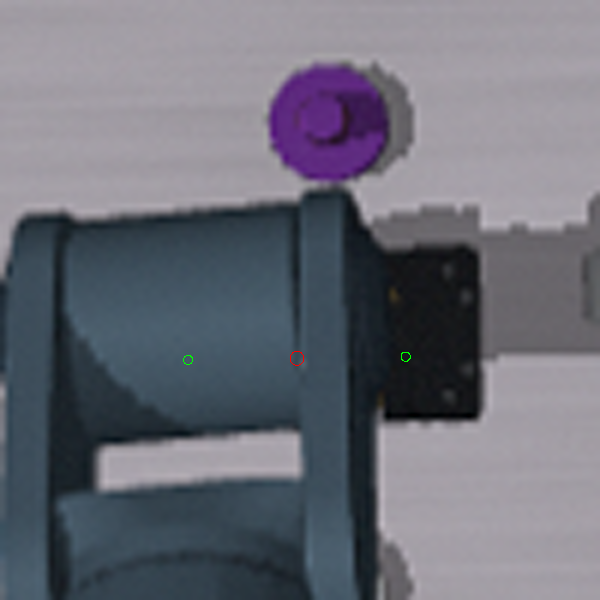

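Run:
```python
from meas import *
e=np.array([517.2,150.4,14.2])
for z in(97,120,140,160):
    print(z,"top",proj("top",[e+[37.5,-88.5,z],e+[-37.5,-88.5,z]]).round(1).tolist(),"scene",proj("scene",[e+[37.5,-88.5,z],e+[37.5,88.5,z]]).round(1).tolist())
im=cv2.imread("pics/s2.png")
print("tips scene",proj("scene",[e+[8,-47,0],e+[8,-59.5,0],e+[8,47,0],e+[8,59.5,0]]).round(1).tolist())
```

```text
97 top [[290.8, 261.9], [291.0, 292.8]] scene [[344.0, 232.3], [427.5, 236.6]]
120 top [[290.2, 261.4], [290.5, 292.7]] scene [[344.5, 225.7], [429.4, 230.1]]
140 top [[289.7, 260.8], [290.0, 292.7]] scene [[345.0, 219.7], [431.2, 224.2]]
160 top [[289.2, 260.3], [289.5, 292.6]] scene [[345.5, 213.6], [433.0, 218.2]]
tips scene [[360.5, 248.1], [355.0, 247.9], [401.2, 250.3], [406.6, 250.5]]
```

Run:
```python
from meas import *
from scipy.spatial.transform import Rotation as R
im=cv2.imread("pics/scene0.png")
r=R.from_quat([-0.15084607,0.69151656,-0.69016229,0.15075253]).as_matrix();e=np.array([270.656,-590.22,164.44])
im2=cv2.resize(im[0:130,0:130],None,fx=6,fy=6,interpolation=cv2.INTER_CUBIC)
for off,c in((0,(0,0,255)),(-20,(0,255,255)),(-40,(0,255,0)),(-97,(255,0,0))):
  for s in(-1,1):
    for x in(-8,8):
      for th in (47,59.5):
        p=proj("scene",[e+r@[x,off,s*th]])[0];print(off,s,x,th,p.round(1)) if x==8 and th==47 else 0
        cv2.circle(im2,tuple(((p+.5)*6).round().astype(int).tolist()),3,c,-1)
cv2.imwrite("pics/g0.png",im2[:600])
```

```text
0 -1 8 47 [102.1 107.5]
0 1 8 47 [ 64.7 117.5]
-20 -1 8 47 [ 99.5 101.1]
-20 1 8 47 [ 61.7 111.2]
-40 -1 8 47 [96.9 94.7]
-40 1 8 47 [ 58.7 104.8]
-97 -1 8 47 [89.2 75.4]
-97 1 8 47 [49.6 85.8]
```

View pics/g0.png

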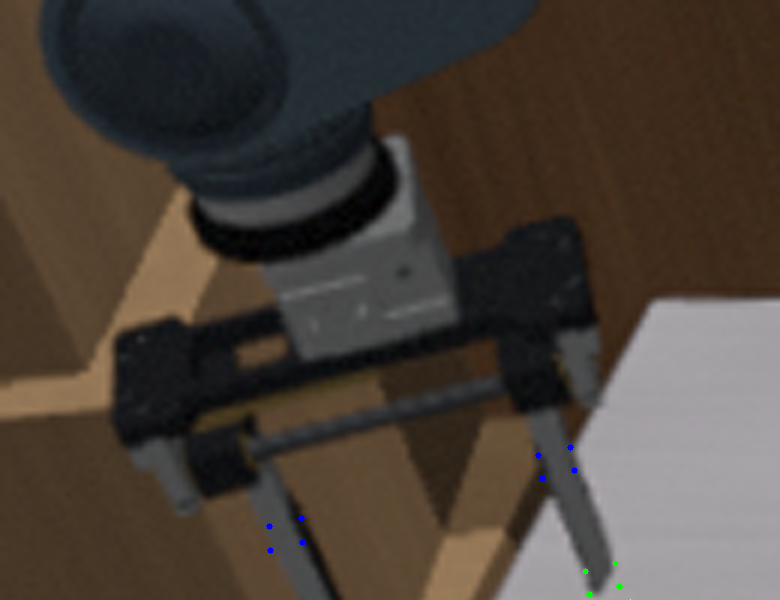

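The gripper appears ~40 mm higher in the pictures than the reported TCP suggests, while its xy agrees. I'll check by descending gently and watching force and images.

Call:
play_rows([
  [[-0.5,0,-3],[0,0,0]],
  [[-0.5,0,-6],[0,0,0]],
  [[-0.5,0,-9],[0,0,0]],
  [[-0.5,0,-11],[0,0,0]],
  [[-0.5,0,-11],[0,0,0]],
  [[-0.5,0,-11],[0,0,0]],
])

```text
t: 3.25
ee_pos: [516.4, 150.4, 2.7]
tcp_rot: [0.003, -0.707, 0.707, -0.003]
ft_force: [-0.3, 0.3, 0.4]
opening: 93.9
```

```bash
cat > look.py <<'E'
import sys
from rig import ctrl,optics
from meas import *
n,name,x0,y0,x1,y1,k=sys.argv[1],sys.argv[2],*map(int,sys.argv[3:8])
im=cv2.cvtColor(optics.capture(n),cv2.COLOR_RGB2BGR)
cv2.imwrite(f"pics/{name}_full.png",im)
s=ctrl.read_state();e=s["ee_pos"];print(s["t"],e.round(2),s["ft_force"].round(2),s["opening"],s["tcp_rot"].round(4))
cv2.imwrite(f"pics/{name}.png",cv2.resize(im[y0:y1,x0:x1],None,fx=k,fy=k,interpolation=cv2.INTER_CUBIC))
E
python3 look.py scene s3 330 190 430 280 6
```

```text
3.3 [516.56 150.41   2.93] [-0.26 -0.28 -0.88] 94.18170502584873 [ 0.0027 -0.7068  0.7074 -0.003 ]
```

View pics/s3.png

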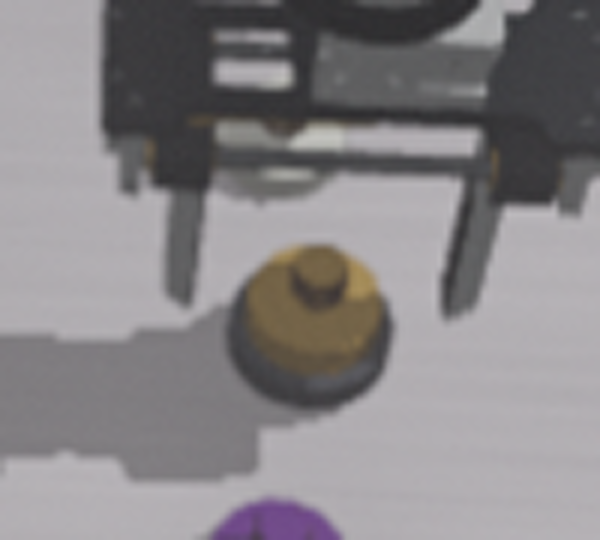

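```bash
python3 - <<'E'
from meas import *
# pot shadow far edge in top/scene: 
print("pot shadow right edge top",ray("top",421.8,294,0).round(1))
b=(365,268,430,328);im=cv2.imread("pics/top0.png")
# fit light: shadow of rim circle r29 at z60 -> circle r29 centre pot+60*l
hs=cv2.cvtColor(im,cv2.COLOR_BGR2HSV)[268:328,365:435]
m=((hs[...,2]<135)&(hs[...,1]<45)).astype(np.uint8)
yy,xx=np.nonzero(m);P=np.array([ray("top",x+365,y+268,0) for x,y in zip(xx,yy)])
print(len(P),P[:,:2].min(0),P[:,:2].max(0))
# gripper shadow corners (scene, s3 crop)
for u,v in((230,300),(258,430),(258,475),(130,480),(190,328),(0,338),(0,460)):
    print((u,v),ray("scene",330+u/6-.5,190+v/6-.5,0).round(1))
E
python3 -c "
import cv2;a=cv2.imread('pics/s3_full.png');cv2.imwrite('pics/s3b.png',cv2.resize(a[150:330,180:440],None,fx=3,fy=3))"
```

```text
pot shadow right edge top [ 473.  -272.6    0. ]
366 [ 424.57811204 -270.83251167] [ 507.85614655 -160.93830238]
(230, 300) [489.1 121.4   0. ]
(258, 430) [550.  132.4   0. ]
(258, 475) [570.5 132.4   0. ]
(130, 480) [575.8  83.9   0. ]
(190, 328) [503.7 105.8   0. ]
(0, 338) [513.2  31.7   0. ]
(0, 460) [569.9  34.4   0. ]
```

View pics/s3b.png

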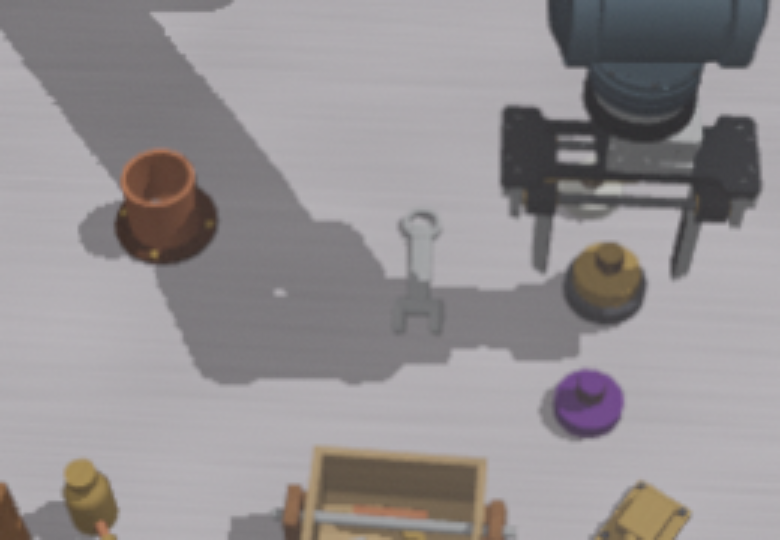

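Shadows and image both say the fingertips are higher than reported. I'll settle it physically: a 3 N close here stops at 64 (flange), 52 (cup) or 20 (knob).

Call:
play_rows([
  [[0,0,0],[0,0,0]],
  [[0,0,0],[0,0,0]],
  [[0,0,0],[0,0,0]],
  [[0,0,0],[0,0,0]],
], grip=0.36, newtons=3)

```text
t: 3.63
ee_pos: [516.6, 150.4, 3.0]
tcp_rot: [0.003, -0.707, 0.707, -0.003]
ft_force: [0.0, -0.0, -0.3]
opening: 70.9
```

Call:
play_rows([
  [[0,0,0],[0,0,0]],
  [[0,0,0],[0,0,0]],
  [[0,0,0],[0,0,0]],
  [[0,0,0],[0,0,0]],
  [[0,0,0],[0,0,0]],
  [[0,0,0],[0,0,0]],
], grip=0.36, newtons=3)

```text
t: 4.13
ee_pos: [516.6, 150.4, 3.0]
tcp_rot: [0.003, -0.707, 0.707, -0.003]
ft_force: [-0.4, -0.3, 0.4]
opening: 60.1
```

```bash
python3 look.py scene s4 330 190 430 280 6
```

```text
4.1833 [516.65 150.44   3.04] [0.45 0.44 1.06] 60.0227362154814 [ 0.0026 -0.7068  0.7074 -0.0031]
```

View pics/s4.png

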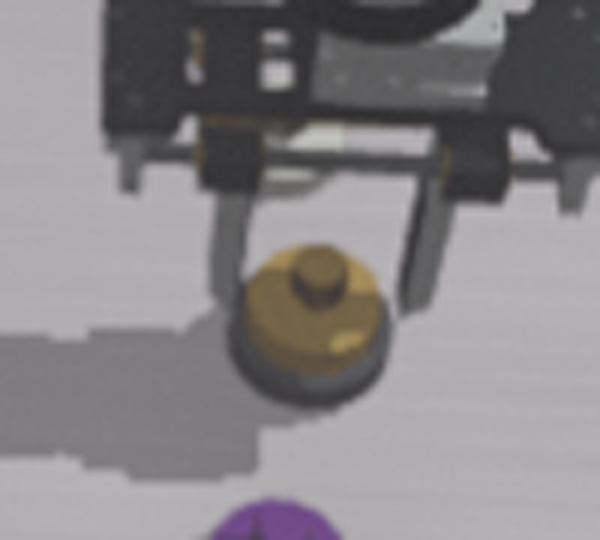

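Opening reached 60 < 64, so the tips really are above the flange and the reported z is low. I'll estimate the offset from the image.

```bash
python3 - <<'E'
from meas import *
e=np.array([516.6,150.4,3.0])
for z in(30,35,40,45,50):
    p=proj("scene",[[e[0]+8,e[1]+d,z] for d in(-59.5,-47,47,59.5)]+[[e[0]-8,e[1]-47,z],[e[0]-8,e[1]+47,z]])
    print(z,((p+.5-[330,190])*6).round().tolist())
E
python3 -c "
import cv2;a=cv2.imread('pics/s3_full.png');cv2.imwrite('pics/s3c.png',cv2.resize(a[215:255,350:420],None,fx=11,fy=11,interpolation=cv2.INTER_CUBIC))"
```

```text
30 [[156.0, 325.0], [189.0, 327.0], [436.0, 340.0], [469.0, 341.0], [189.0, 293.0], [435.0, 305.0]]
35 [[157.0, 317.0], [190.0, 319.0], [438.0, 332.0], [471.0, 334.0], [190.0, 285.0], [436.0, 298.0]]
40 [[158.0, 310.0], [191.0, 311.0], [440.0, 324.0], [473.0, 326.0], [191.0, 277.0], [438.0, 290.0]]
45 [[159.0, 302.0], [192.0, 304.0], [441.0, 317.0], [475.0, 318.0], [192.0, 269.0], [440.0, 282.0]]
50 [[159.0, 294.0], [193.0, 296.0], [443.0, 309.0], [477.0, 311.0], [193.0, 262.0], [442.0, 274.0]]
```

View pics/s3c.png

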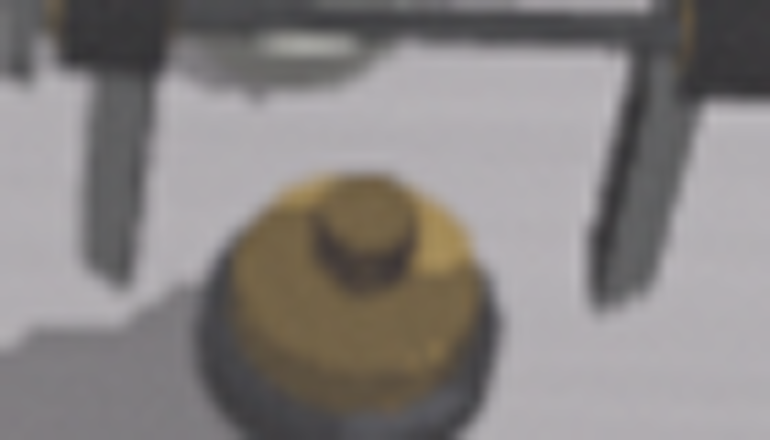

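Call:
play_rows([
  [[0,0,0],[0,0,0]],
  [[0,0,0],[0,0,0]],
  [[0,0,0],[0,0,0]],
  [[0,0,0],[0,0,0]],
  [[0,0,0],[0,0,0]],
  [[0,0,0],[0,0,0]],
  [[0,0,-6],[0,0,0]],
  [[0,0,-14],[0,0,0]],
  [[0,0,-20],[0,0,0]],
  [[0,0,-24],[0,0,0]],
  [[0,0,-27],[0,0,0]],
  [[0,0,-27],[0,0,0]],
], grip=0)

```text
t: 5.18
ee_pos: [515.8, 150.4, -25.1]
tcp_rot: [0.003, -0.707, 0.707, -0.002]
ft_force: [-0.5, 1.0, -1.1]
opening: 93.9
```

```bash
python3 look.py scene s5 330 190 430 280 6
```

```text
5.2333 [516.25 150.38 -24.53] [-0.23 -0.15 -0.34] 93.63623114630067 [ 0.0029 -0.7067  0.7075 -0.0027]
```

View pics/s5.png

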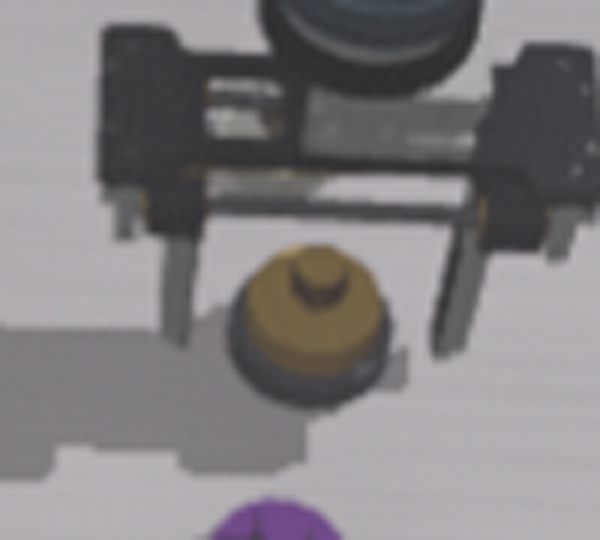

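Call:
play_rows([
  [[0,0,-2],[0,0,0]],
  [[0,0,-4],[0,0,0]],
  [[0,0,-6],[0,0,0]],
  [[0,0,-7],[0,0,0]],
  [[0,0,-7],[0,0,0]],
])

```text
t: 5.65
ee_pos: [516.0, 150.4, -31.8]
tcp_rot: [0.003, -0.707, 0.707, -0.003]
ft_force: [0.4, -0.1, 0.2]
opening: 94.0
```

Call:
play_rows([
  [[0,0,-1],[0,0,0]],
  [[0,0,-1.5],[0,0,0]],
  [[0,0,-1.5],[0,0,0]],
])

```text
t: 5.9
ee_pos: [516.0, 150.4, -33.3]
tcp_rot: [0.003, -0.707, 0.707, -0.003]
ft_force: [-0.4, -0.3, 0.6]
opening: 94.0
```

Call:
play_rows([
  [[0,0,-1],[0,0,0]],
  [[0,0,-1.5],[0,0,0]],
  [[0,0,-1.5],[0,0,0]],
])

```text
t: 6.15
ee_pos: [515.8, 150.4, -35.0]
tcp_rot: [0.003, -0.707, 0.707, -0.002]
ft_force: [0.9, -0.5, -0.8]
opening: 93.6
```

Call:
play_rows([
  [[0,0,-0.7],[0,0,0]],
  [[0,0,-1],[0,0,0]],
  [[0,0,-1],[0,0,0]],
])

```text
t: 6.4
ee_pos: [515.8, 150.3, -36.1]
tcp_rot: [0.003, -0.707, 0.707, -0.002]
ft_force: [-0.3, 0.5, -0.5]
opening: 94.2
```

```bash
python3 look.py scene s6 330 190 430 280 6
```

```text
6.45 [515.81 150.37 -36.04] [-0.06  0.98 -0.45] 94.0483026567054 [ 0.0033 -0.7067  0.7075 -0.0024]
```

View pics/s6.png

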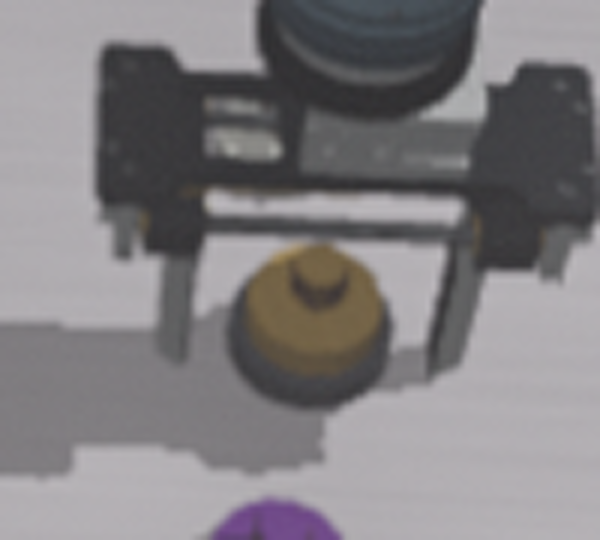

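The right finger's shadow now meets its tip, so the tips are ~2 mm above the desk with ee z=-36 (real tip ≈ ee + 38). Gripping the flange.

Call:
play_rows([
  [[0,0,0],[0,0,0]],
  [[0,0,0],[0,0,0]],
  [[0,0,0],[0,0,0]],
  [[0,0,0],[0,0,0]],
  [[0,0,0],[0,0,0]],
  [[0,0,0],[0,0,0]],
  [[0,0,0],[0,0,0]],
  [[0,0,0],[0,0,0]],
  [[0,0,0],[0,0,0]],
  [[0,0,0],[0,0,0]],
  [[0,0,0],[0,0,0]],
], grip=0.5, newtons=30)

```text
t: 7.37
ee_pos: [515.8, 150.4, -36.0]
tcp_rot: [0.003, -0.707, 0.707, -0.002]
ft_force: [-0.2, 0.7, 0.2]
opening: 63.2
```

Call:
play_rows([
  [[0,0,2],[0,0,0]],
  [[0,0,5],[0,0,0]],
  [[0,0,10],[0,0,0]],
  [[0,0,17],[0,0,0]],
  [[0,0,27],[0,0,0]],
  [[0,0,40],[0,0,0]],
  [[0,0,55],[0,0,0]],
  [[0,0,70],[0,0,0]],
  [[0,0,85],[0,0,0]],
  [[0,0,97],[0,0,0]],
  [[0,0,106],[0,0,0]],
  [[0,0,110],[0,0,0]],
  [[0,0,110],[0,0,0]],
  [[0,0,110],[0,0,0]],
])

```text
t: 8.53
ee_pos: [515.5, 150.3, 73.7]
tcp_rot: [0.003, -0.707, 0.707, -0.002]
ft_force: [0.1, -0.4, -3.4]
opening: 63.1
```

```bash
python3 look.py scene s7 320 130 440 230 6
```

```text
8.5833 [515.11 150.29  73.15] [-0.57  0.3  -2.51] 63.334748500995865 [ 0.0038 -0.7067  0.7075 -0.0019]
```

View pics/s7.png

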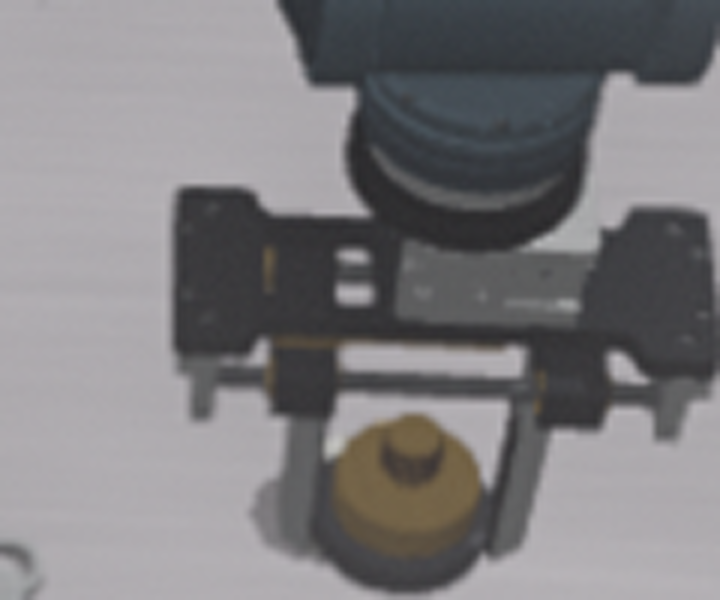

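Call:
play_rows([
  [[-1,-5,0],[0,0,0]],
  [[-2,-15,0],[0,0,0]],
  [[-4,-30,0],[0,0,0]],
  [[-7,-50,0],[0,0,0]],
  [[-11,-75,0],[0,0,0]],
  [[-15,-102,0],[0,0,0]],
  [[-19,-130,0],[0,0,0]],
  [[-23,-158,0],[0,0,0]],
  [[-27,-186,0],[0,0,0]],
  [[-31,-214,0],[0,0,0]],
  [[-35,-242,0],[0,0,0]],
  [[-39,-268,0],[0,0,0]],
  [[-42,-292,0],[0,0,0]],
  [[-45,-312,0],[0,0,0]],
  [[-47,-328,0],[0,0,0]],
  [[-49,-340,0],[0,0,0]],
  [[-50,-347,0],[0,0,0]],
  [[-50.5,-350,0],[0,0,0]],
  [[-50.5,-351,0],[0,0,0]],
  [[-50.5,-351,0],[0,0,0]],
])

```text
t: 10.25
ee_pos: [464.5, -200.3, 73.0]
tcp_rot: [0.004, -0.707, 0.707, -0.002]
ft_force: [0.6, -0.1, -2.5]
opening: 63.5
```

Call:
play_rows([
  [[0,0,0],[0,0,0]],
  [[0,0,0],[0,0,0]],
])

```text
t: 10.42
ee_pos: [464.6, -199.5, 72.9]
tcp_rot: [0.004, -0.707, 0.707, -0.002]
ft_force: [0.2, -0.5, -2.9]
opening: 63.6
```

```bash
python3 look.py scene s8 170 110 290 250 4; python3 look.py top t8 340 220 450 350 4
```

```text
10.4667 [ 464.59 -199.6    72.91] [-0.02 -0.19 -3.08] 63.25249227083782 [ 0.0045 -0.7069  0.7073 -0.0022]
10.5167 [ 464.6  -199.71   72.94] [ 0.56 -0.02 -2.79] 63.336907945150415 [ 0.0044 -0.7069  0.7073 -0.0022]
```

View pics/s8.png

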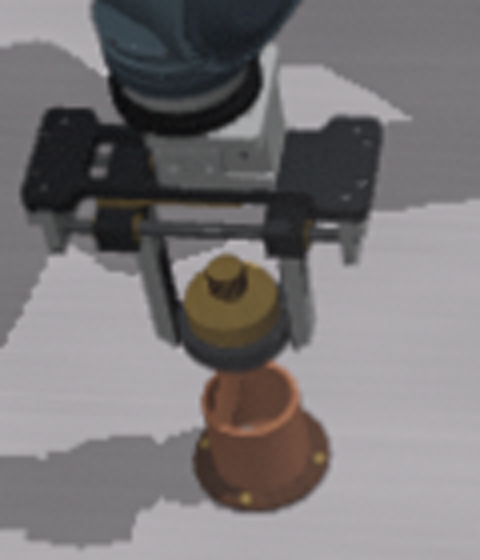

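View pics/t8.png

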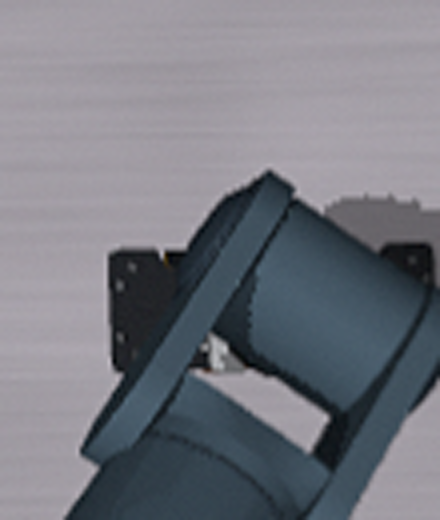

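Run:
```python
from meas import *
im=cv2.imread("pics/s8_full.png");b=(210,165,247,203)
ht=cv2.cvtColor(im[b[1]:b[3],b[0]:b[2]],cv2.COLOR_BGR2HSV)
for th in(60,75,90):
    m=((ht[...,1]>th)&(ht[...,0]>=14)&(ht[...,0]<=32)).astype(np.uint8)
    k,l,st,_=cv2.connectedComponentsWithStats(m,connectivity=4);m=(l==1+np.argmax(st[1:,4])).astype(float)
    M={"scene":(m,b)}
    print(th,m.sum(),fit(M,CUP,463,-200,109),fit(M,CUP,463,-200,109,True))
L=[(462.9,-199.5,26,148,(0,255,0)),(462.9,-199.5,10,170,(255,255,0)),(462.9,-199.5,32,118,(0,0,255)),(462.9,-199.5,29,60,(0,255,0)),(462.9,-199.5,25,60,(0,255,0))]
cv2.imwrite("pics/ov8.png",ov(im,"scene",(195,150,275,245),L,6))
```

```text
60 416.0 (array([ 463.9, -198.4]), np.float64(46.1)) (array([ 435.3, -207.2,   76.4]), np.float64(31.8))
75 398.0 (array([ 464. , -198.2]), np.float64(62.0)) (array([ 417. , -213.7,   55.7]), np.float64(31.2))
90 383.0 (array([ 463. , -199.6]), np.float64(75.3)) (array([ 418.5, -213.3,   56.8]), np.float64(36.6))
```

View pics/ov8.png

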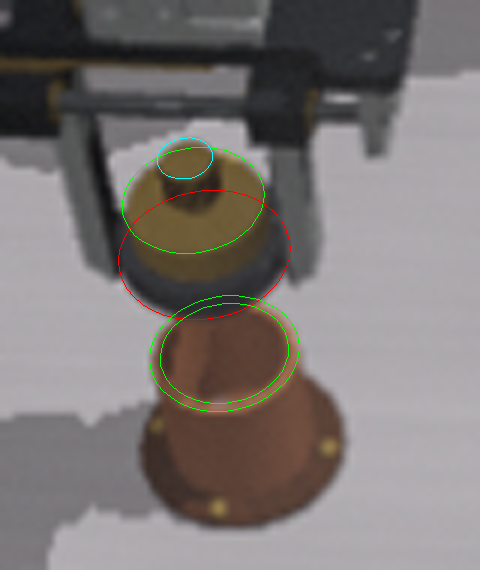

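Same-camera check: the lid's axis is within ~1 mm of the pot's axis and still nested. Lowering.

Call:
play_rows([
  [[0,-0.5,-5],[0,0,0]],
  [[0,-0.5,-14],[0,0,0]],
  [[0,-0.5,-24],[0,0,0]],
  [[0,-0.5,-33],[0,0,0]],
  [[0,-0.5,-40],[0,0,0]],
  [[0,-0.5,-44],[0,0,0]],
  [[0,-0.5,-46],[0,0,0]],
  [[0,-0.5,-46],[0,0,0]],
  [[0,-0.5,-46],[0,0,0]],
])

```text
t: 11.27
ee_pos: [464.8, -200.4, 27.1]
tcp_rot: [0.004, -0.707, 0.707, -0.002]
ft_force: [0.7, 0.8, -3.1]
opening: 63.3
```

```bash
python3 look.py scene s9 195 150 275 250 6
```

```text
11.3167 [ 464.98 -200.46   27.34] [ 0.73  0.04 -2.63] 63.1746489382667 [ 0.0041 -0.7067  0.7075 -0.0024]
```

View pics/s9.png

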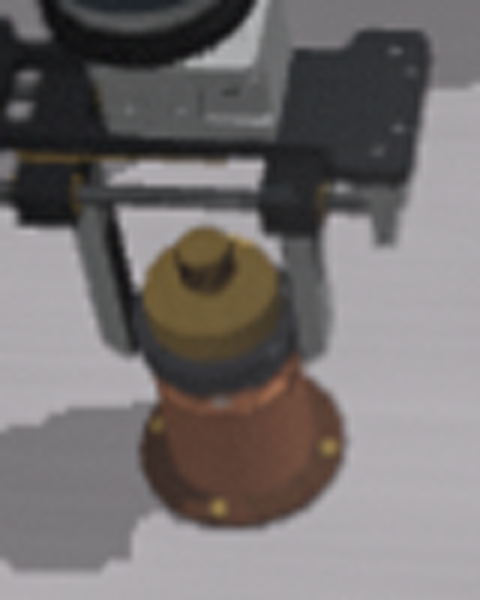

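Call:
play_rows([
  [[-0.3,0,-1.5],[0,0,0]],
  [[-0.3,0,-3],[0,0,0]],
  [[-0.3,0,-4.5],[0,0,0]],
  [[-0.3,0,-6],[0,0,0]],
  [[-0.3,0,-6],[0,0,0]],
])

```text
t: 11.73
ee_pos: [464.4, -200.3, 21.0]
tcp_rot: [0.004, -0.707, 0.707, -0.002]
ft_force: [0.0, -0.3, -2.5]
opening: 63.6
```

Call:
play_rows([
  [[0,0,-1],[0,0,0]],
  [[0,0,-2],[0,0,0]],
  [[0,0,-3],[0,0,0]],
  [[0,0,-3],[0,0,0]],
])

```text
t: 12.07
ee_pos: [464.3, -200.2, 17.7]
tcp_rot: [0.004, -0.707, 0.707, -0.002]
ft_force: [-0.0, 0.5, -3.1]
opening: 63.6
```

Call:
play_rows([
  [[0,0,-0.7],[0,0,0]],
  [[0,0,-1.4],[0,0,0]],
  [[0,0,-1.7],[0,0,0]],
  [[0,0,-1.7],[0,0,0]],
])

```text
t: 12.4
ee_pos: [464.2, -200.2, 16.0]
tcp_rot: [0.004, -0.707, 0.707, -0.002]
ft_force: [0.6, -0.6, -2.7]
opening: 63.4
```

Call:
play_rows([
  [[0,0,-0.6],[0,0,0]],
  [[0,0,-1],[0,0,0]],
  [[0,0,-1],[0,0,0]],
])

```text
t: 12.65
ee_pos: [464.2, -200.2, 15.0]
tcp_rot: [0.004, -0.707, 0.707, -0.002]
ft_force: [-0.9, 0.3, -2.1]
opening: 63.4
```

Call:
play_rows([
  [[0,0,-0.6],[0,0,0]],
  [[0,0,-1],[0,0,0]],
  [[0,0,-1],[0,0,0]],
])

```text
t: 12.9
ee_pos: [464.3, -200.2, 14.9]
tcp_rot: [0.005, -0.707, 0.707, -0.002]
ft_force: [-3.8, 2.4, 7.4]
opening: 63.6
```

```bash
python3 look.py scene s10 195 160 275 250 6
```

```text
12.95 [ 464.26 -200.17   14.92] [-4.35  3.08  6.24] 63.09593702671742 [ 0.0048 -0.707   0.7072 -0.0019]
```

View pics/s10.png

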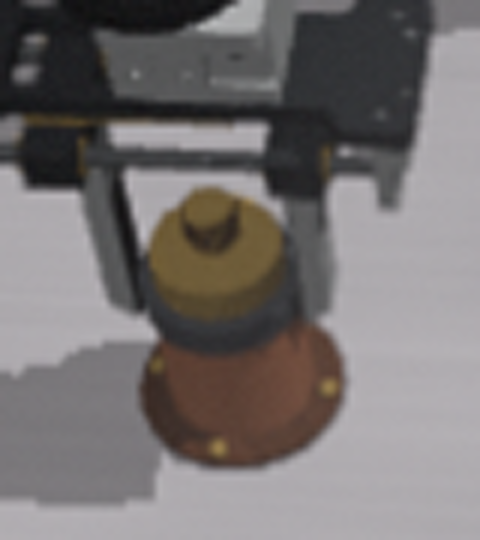

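Contact came exactly at the predicted seating height (Fz +9 N at ee z 14.9). Releasing.

Call:
play_rows([
  [[0,0,0],[0,0,0]],
  [[0,0,0],[0,0,0]],
  [[0,0,0],[0,0,0]],
  [[0,0,0],[0,0,0]],
  [[0,0,0],[0,0,0]],
  [[0,0,0],[0,0,0]],
  [[0,0,0],[0,0,0]],
], grip=0)

```text
t: 13.53
ee_pos: [464.3, -200.2, 14.9]
tcp_rot: [0.005, -0.707, 0.707, -0.002]
ft_force: [0.1, -0.4, 0.0]
opening: 94.1
```

```bash
python3 look.py scene s11 195 160 275 250 6
```

```text
13.5833 [ 464.25 -200.19   14.89] [-0.61 -0.1   0.18] 93.84711749747103 [ 0.0048 -0.707   0.7072 -0.0019]
```

View pics/s11.png

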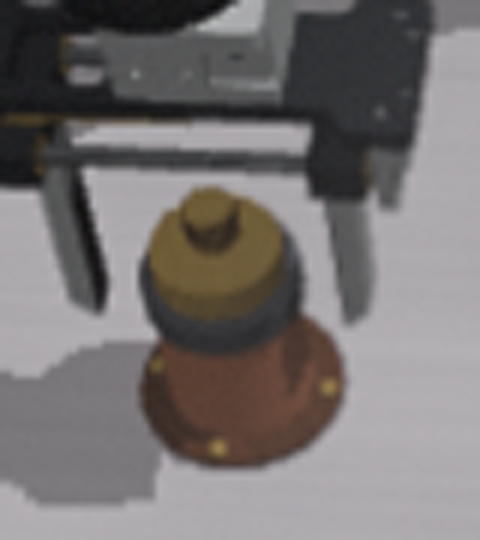

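Call:
play_rows([
  [[0,0,4],[0,0,0]],
  [[0,0,12],[0,0,0]],
  [[0,0,22],[0,0,0]],
  [[0,0,32],[0,0,0]],
  [[0,0,38],[0,0,0]],
  [[0,0,41],[0,0,0]],
  [[0,0,41],[0,0,0]],
  [[0,0,41],[0,0,0]],
])

```text
t: 14.25
ee_pos: [464.3, -200.2, 56.0]
tcp_rot: [0.005, -0.707, 0.707, -0.002]
ft_force: [-0.0, 0.4, 0.9]
opening: 93.9
```

```bash
python3 look.py scene s12 195 140 275 240 6
python3 - <<'E'
from rig import ctrl
from meas import *
from scipy.spatial.transform import Rotation as R
s=ctrl.read_state();r=R.from_quat(s["tcp_rot"])
print((R.from_matrix(np.array([[-1,0,0],[0,0,-1],[0,-1,0.]]))*r.inv()).as_rotvec().round(4))
im=cv2.imread("pics/s12_full.png");b=(212,182,250,222)
ht=cv2.cvtColor(im[b[1]:b[3],b[0]:b[2]],cv2.COLOR_BGR2HSV)
for th in(60,75,90):
    m=((ht[...,1]>th)&(ht[...,0]>=14)&(ht[...,0]<=32)).astype(np.uint8)
    k,l,st,_=cv2.connectedComponentsWithStats(m,connectivity=4);m=(l==1+np.argmax(st[1:,4])).astype(float)
    print(th,m.sum(),fit({"scene":(m,b)},CUP,463,-200,51))
E
```

```text
14.3 [ 464.02 -200.03   55.66] [-0.57  0.43 -0.74] 93.95401845553253 [-0.0049  0.7071 -0.7071  0.0018]
[-0.     -0.0044 -0.0095]
60 378.0 (array([ 463. , -199.9]), np.float64(47.1))
75 364.0 (array([ 462.5, -199.9]), np.float64(59.3))
90 337.0 (array([ 462. , -199.6]), np.float64(86.1))
```

View pics/s12.png

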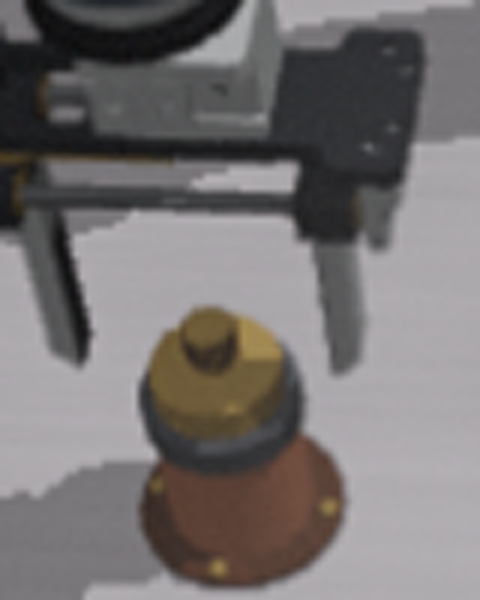

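Run:
```python
from meas import *
for z in(85,90,93,96,100):
    p=proj("scene",[[464-1.5+8,-200+d,z] for d in(-59.5,-47,47,59.5)]);print(z,((p+.5-[195,140])*6).round().tolist())
```

```text
85 [[57.0, 379.0], [90.0, 380.0], [333.0, 392.0], [366.0, 393.0]]
90 [[55.0, 370.0], [87.0, 372.0], [332.0, 383.0], [365.0, 385.0]]
93 [[54.0, 365.0], [86.0, 367.0], [331.0, 378.0], [364.0, 379.0]]
96 [[52.0, 360.0], [85.0, 362.0], [330.0, 373.0], [363.0, 374.0]]
100 [[51.0, 353.0], [83.0, 355.0], [329.0, 366.0], [362.0, 367.0]]
```

Call:
play_rows([
  [[0,0,0],[0,-0.004,-0.009]],
  [[0,0,0],[0,-0.004,-0.009]],
  [[0,0,0],[0,-0.004,-0.009]],
  [[0,0,0],[0,-0.004,-0.009]],
  [[0,0,0],[0,-0.004,-0.009]],
  [[0,0,0],[0,-0.004,-0.009]],
  [[0,0,0],[0,-0.004,-0.009]],
  [[0,0,0],[0,-0.004,-0.009]],
  [[0,0,0],[0,-0.004,-0.009]],
  [[0,0,0],[0,-0.004,-0.009]],
], grip=0.6, newtons=5)

```text
t: 15.13
ee_pos: [464.0, -200.0, 55.7]
tcp_rot: [-0.0, 0.707, -0.707, 0.0]
ft_force: [-0.0, 0.2, -0.2]
opening: 37.8
```

```bash
python3 look.py scene s13 195 140 275 240 6
```

```text
15.1833 [ 464.03 -200.02   55.66] [ 1.27 -0.5   0.26] 37.76633656767459 [-3.000e-04  7.071e-01 -7.071e-01  0.000e+00]
```

View pics/s13.png

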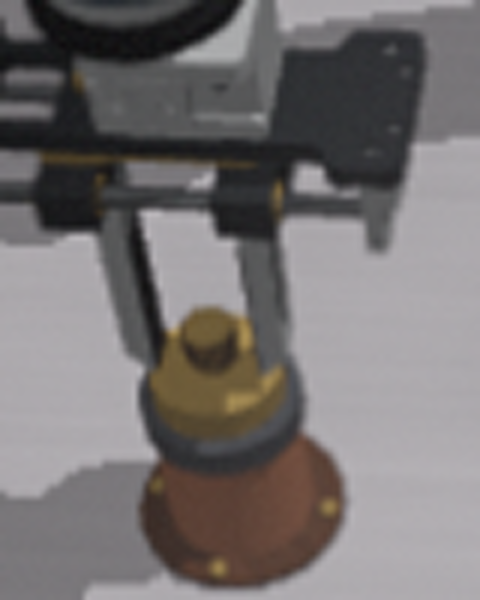

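Call:
play_rows([
  [[0,0,0],[0,0,0]],
  [[0,0,0],[0,0,0]],
  [[0,0,0],[0,0,0]],
  [[0,0,0],[0,0,0]],
  [[0,0,0],[0,0,0]],
  [[0,0,0],[0,0,0]],
  [[0,0,0],[0,0,0]],
  [[0,0,0],[0,0,0]],
], grip=0.9, newtons=8)

```text
t: 15.85
ee_pos: [464.0, -200.0, 55.7]
tcp_rot: [-0.0, 0.707, -0.707, 0.0]
ft_force: [-0.3, 0.1, -0.2]
opening: 20.1
```

Call:
play_rows([
  [[0,0,0],[0,0,0]],
  [[0,0,0],[0,0,0]],
  [[0,0,0],[0,0,0]],
  [[0,0,0],[0,0,0]],
], grip=0.9, newtons=20)

```text
t: 16.18
ee_pos: [464.0, -200.0, 55.6]
tcp_rot: [-0.0, 0.707, -0.707, 0.0]
ft_force: [0.7, 0.4, 0.0]
opening: 19.5
```

```bash
python3 look.py scene s14 195 140 275 240 6
```

```text
16.2333 [ 464.03 -200.06   55.66] [-0.58 -0.38 -0.36] 19.51184036642082 [ 3.000e-04 -7.071e-01  7.071e-01 -0.000e+00]
```

View pics/s14.png

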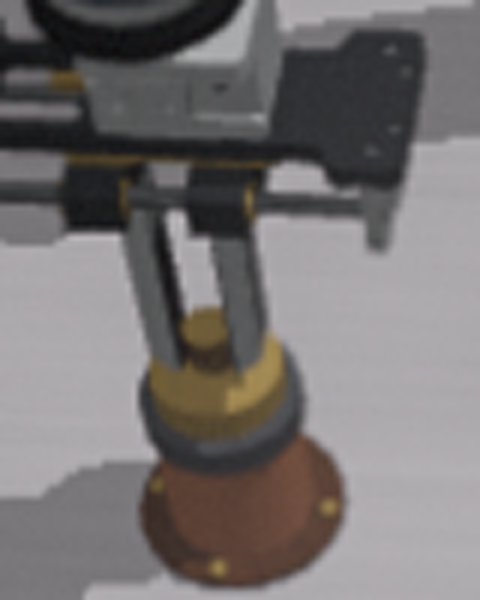

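Knob gripped (19.5 mm). Lifting slowly, straight up.

Call:
play_rows([
  [[0,0,0.5],[0,0,0]],
  [[0,0,1.5],[0,0,0]],
  [[0,0,3],[0,0,0]],
  [[0,0,4.5],[0,0,0]],
  [[0,0,6],[0,0,0]],
  [[0,0,8],[0,0,0]],
  [[0,0,10],[0,0,0]],
  [[0,0,12],[0,0,0]],
  [[0,0,14.5],[0,0,0]],
  [[0,0,17],[0,0,0]],
  [[0,0,20],[0,0,0]],
  [[0,0,20],[0,0,0]],
  [[0,0,20],[0,0,0]],
])

```text
t: 17.32
ee_pos: [464.2, -200.2, 75.9]
tcp_rot: [0.0, -0.707, 0.707, -0.0]
ft_force: [-0.7, -1.2, -1.4]
opening: 19.5
```

```bash
python3 look.py scene s15 195 130 275 230 6
```

```text
17.3667 [ 464.02 -200.05   75.7 ] [ 0.93  0.07 -0.94] 19.06003543602619 [ 3.000e-04 -7.071e-01  7.071e-01 -0.000e+00]
```

View pics/s15.png

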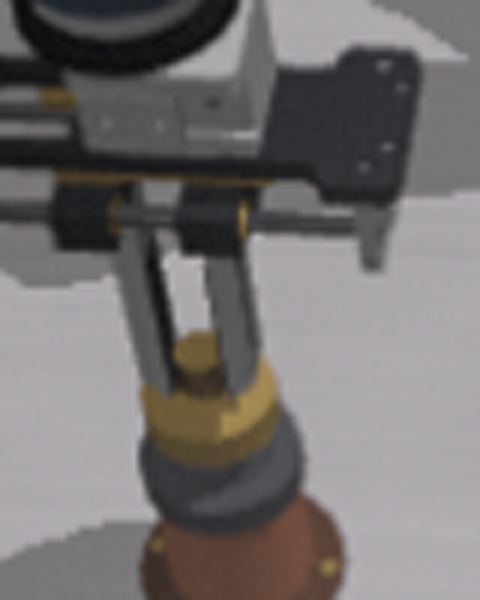

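The brass lid rises alone and the black lid stays. Lifting to ~120 mm total.

Call:
play_rows([
  [[0,0,3],[0,0,0]],
  [[0,0,8],[0,0,0]],
  [[0,0,15],[0,0,0]],
  [[0,0,24],[0,0,0]],
  [[0,0,34],[0,0,0]],
  [[0,0,45],[0,0,0]],
  [[0,0,56],[0,0,0]],
  [[0,0,67],[0,0,0]],
  [[0,0,77],[0,0,0]],
  [[0,0,86],[0,0,0]],
  [[0,0,93],[0,0,0]],
  [[0,0,97],[0,0,0]],
  [[0,0,100],[0,0,0]],
  [[0,0,100],[0,0,0]],
  [[0,0,100],[0,0,0]],
  [[0,0,100],[0,0,0]],
  [[0,0,100],[0,0,0]],
  [[0,0,100],[0,0,0]],
])

```text
t: 18.87
ee_pos: [463.8, -199.9, 175.2]
tcp_rot: [-0.001, 0.707, -0.707, -0.0]
ft_force: [0.5, 0.4, -1.5]
opening: 19.2
```

```bash
python3 look.py scene s16 180 90 280 240 4
```

```text
18.9167 [ 463.85 -199.93  175.37] [-0.23 -0.11  0.09] 19.460671238786396 [-5.000e-04  7.072e-01 -7.070e-01 -1.000e-04]
```

View pics/s16.png

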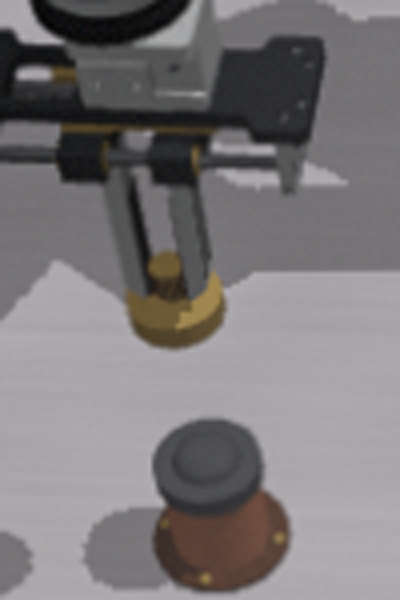

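View pics/s16_full.png

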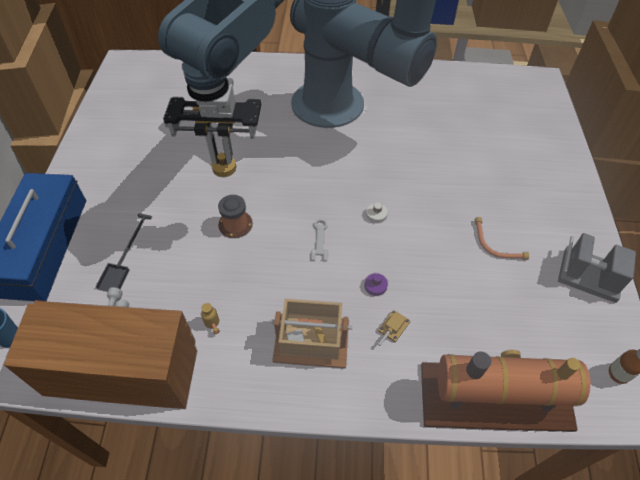

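Run:
```python
from meas import *
im=cv2.imread("pics/s16_full.png");a=cv2.imread("pics/scene0.png")
x,y=462.9,-199.5;z=120
L=[(x,y,32,74,(0,0,255)),(x,y,32,60,(0,0,255)),(x,y,20,84,(0,255,0)),(x,y,26,90+z,(0,255,0)),(x,y,26,74+z,(255,255,0)),(x,y,42,0,(255,0,0))]
cv2.imwrite("pics/ov16.png",ov(im,"scene",(195,140,265,240),L,6))
for n,(x0,y0,x1,y1) in dict(shovel=(92,208,156,290),lub=(195,298,225,338),spanner=(305,216,335,265),white=(362,200,392,224),purple=(362,272,392,297),valve=(370,306,415,350),bend=(470,210,532,265),bin=(270,295,352,366)).items():
    d=np.abs(im[y0:y1,x0:x1].astype(int)-a[y0:y1,x0:x1]).max(2);print(n,(d>40).sum())
```

```text
shovel 2438
lub 0
spanner 0
white 0
purple 0
valve 0
bend 0
bin 0
```

View pics/ov16.png

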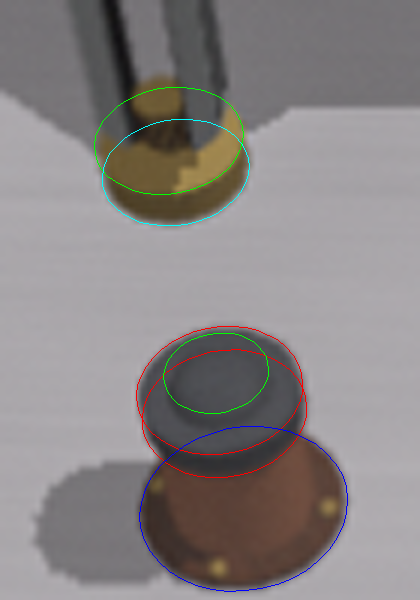

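```bash
python3 -c "
import cv2,numpy as np
a=cv2.imread('pics/scene0.png');b=cv2.imread('pics/s16_full.png')
cv2.imwrite('pics/shv.png',np.hstack([cv2.resize(i[200:300,85:165],None,fx=4,fy=4) for i in(a,b)]))"
```

```text
(no output)
```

View pics/shv.png

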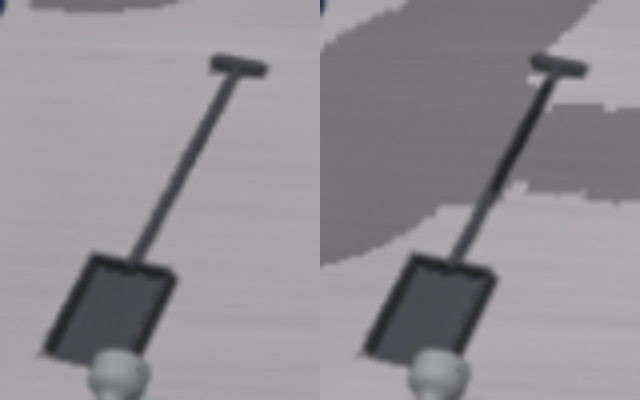

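The shovel hasn't moved; the difference is only the arm's shadow. Handing in.

```bash
python3 -c "
from rig import ctrl
s=ctrl.read_state();print(s['t'],s['ee_pos'],s['opening'],abs(s['joint_vel']).max());print(ctrl.hand_in())"
```

```text
18.9167 [ 463.84624598 -199.93055876  175.3655848 ] 19.460671238786396 0.0037360776231554088
the job is handed in; nothing more can be done
None
```

I carried the nested pair by the black flange to the copper pot, lowered it until the inner lid seated, and let go. I then lifted the brass outer lid by its knob and handed in at 18.9 s while still holding it.

- **Seating:** contact came at the predicted height, with about 9 N of push. After the lift, the picture overlay shows the black lid still seated on the rim.
- **Final hold:** the brass lid is about 120 mm above where it sat, held still at an opening of 19.5 mm. In the picture it looks level and centred over the pot.
- **Other things on the desk:** seven of the eight bystander image regions were unchanged from the start (the purple and white look-alikes and the bin's tilt among them). The eighth, the shovel's, differs only by the arm's shadow; the shovel itself has not moved.
- **Disagreement:** the reported tool height was about 38 mm lower than the real fingertips. Images, shadows and a light 3 N test close all showed this, so I set the grasp heights from the pictures. The two cameras also differed by 2–4 mm in x, so I aligned lid and pot within one camera.

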